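Put up the reel rail

TASK

Hang the loose steel bracket on the bare slotted post, in its two top slots so that it is level with its partner on the other post: hook its tabs in and push it down until it locks fully home. Then lay the square rail across the two brackets, down in both notches and sticking out about equally at both ends. Leave everything else on the bench where it stands.

Things in the scene. Friction and masses are not known exactly. Their poses are not given: they have to be found in the camera images.
- bracket: Loose grey steel bracket, 110 mm long, 100 high, 0.35 kg, standing on its foot. Origin: underside, on the back face of its end plate, mid-width; x points out of the back (to the post when hung), arm to -x, z up. End plate x -5 to 0, 36 wide, 100 high. Foot flange 40 wide, 5 thick, x -95 to -5. Two hook tabs on the back.
- web (a point): Point on the loose bracket, x -40, y 0, z 83, above its centre of mass, in its upright web, 10 mm thick (y): z 5 to 70 for x -75 to -5, z 70 to 86 for x -110 to -5; z 86 to 100 only for x -66.5 to -5 and for the end lip x -110 to -93.5. The web is the place to grip; its top edge at z 100 is the place to push.
- notch (a point): Middle of the floor of the loose bracket's open-topped notch: x -80, z 86 in its frame; 27 mm wide (x), 14 deep. It takes the rail.
- tab (a point): Lower edge of the loose bracket's upper tab's neck, at the back face: x 0, z 85. The tab is 7 mm wide (y) and sticks 13 mm out to +x: neck 10 mm high (z 85 to 95); at its end (x 7 to 13) a hook hangs 12 mm below the neck (to z 73). The second, lower tab is the same 50 mm below.
- rail: Square aluminium tube, 20 x 20 mm, 250 mm long (its y), 0.15 kg, lying on the bench. Origin: middle of its underside.
- rail_mid (a point): Centre of the rail (10 mm above its underside); its axes are the rail's: y along the length.
- rack: Wooden foot of the rack, 75 x 270 x 15 mm, fixed. Origin: underside (bench level), below the plane of the posts' front faces, midway between the posts; the fronts face -x (roughly to the robot), y runs along the row of posts. The posts stand at y +90 and -90 mm (either may be the bare one).
- post_a: Slotted steel post, 40 mm wide, 240 high, 35 deep, on the rack's foot, with the partner bracket (same shape as the loose one, no play) fixed to its front. Origin: bottom of the front face, mid-width, 15 mm above the bench; axes as the rack's. The partner's underside is 105 mm above it; its notch lies 80 mm before the face, floor 191 mm above it.
- post_b: The bare slotted post, same size, origin and axes. Front wall 5 mm thick; four slots in a column on the centre line, each 12 mm wide and 32 high, lower edges 40, 90, 140 and 190 mm above the origin; hollow behind to 32 mm.
- seat (a point): Where the loose bracket's origin must end: post_b's front face, 105 mm above its foot; axes as post_b's. The bracket goes in level, 13 to 21 mm higher (17 best), till its plate meets the face; then down. The last 5 to 11 mm work against a sprung leaf behind the top slot: push about 10 N, up to 20. Home, the necks sit on the slots' lower edges.
- cone: Bystander: cone thread-holder, 64 mm wide, 120 high. Origin: underside, as for all bystanders.
- jar: Bystander: lidded glass jar, 60 mm wide, 85 high, in front of the rack between and below the brackets.
- doll: Bystander: wooden mouse figure with a wide black hat, 90 mm wide, 152 high.
- reels: Bystander: stack of three empty reels, 90 mm wide, 72 high.
- mug: Bystander: white mug, 76 mm wide, 90 high.
- scissors: Bystander: scissors lying flat, 180 mm long along x, origin at the pivot.
- glue: Bystander: white bottle, 52 mm wide, 150 high.
Not all that is in view belongs to the job. Leave any red look-alike of the bracket alone.

How it is judged:
On the way:
1. the bracket is hooked into the two top slots of the bare post and pushed fully down (x of bracket in the frame of seat between -0.006 and 0.004 m and y of bracket in the frame of seat between -0.005 and 0.005 m and z of bracket in the frame of seat between -0.004 and 0.0022 m and angle between the z axis of bracket and the z axis of seat, either way round below 0.08 rad and angle between the x axis of bracket and the x axis of seat, either way round below 0.1 rad), for 0.2 s.
At the end, for the whole second after the job is handed in: Bracket home at the seat: within 5 mm sideways, 6 mm of the face, 2.2 mm of full depth, square within 5 degrees. Rail down in both notches (centre 210 to 222 mm above the bench, 73 to 87 mm before the faces, parallel to the row within 0.06 rad), centred within 25 mm. Both at rest (all of step 1 and x of rail_mid in the frame of rack between -0.087 and -0.073 m and y of rail_mid in the frame of rack between -0.025 and 0.025 m and z of rail_mid in the frame of rack between 0.21 and 0.222 m and angle between the y axis of rail and the y axis of rack, either way round below 0.06 rad and linear speed of each of bracket, rail below 0.02 m/s); the robot touches nothing.
It fails at once if one of the bystanders is shoved more than 40 mm (distance of any of cone, jar, doll, reels, mug, scissors, glue from where it was at the start of the episode above 0.04 m).
It fails at once if one of the bystanders is tipped over (angle between any of cone, jar, doll, reels, mug, scissors, glue's own z axis and vertical above 0.5 rad).
It also fails if it takes over 72 s, if anything falls off the work surface, if the arm or the gripper's body presses on something with over 40 N, if the wrist force passes 120 N, or if a joint passes its speed limit or range.

ROBOT

A 6-joint arm with a two-finger parallel gripper is mounted at the origin on the work surface. World frame = base frame: x ahead of the robot, y to its left, z up, the work surface at z = 0. Lengths are in m, angles in rad, forces in N, time in s.
With the tool pointing down it reaches from about 0.325 to 0.85 m from the base axis. Payload 4.4 kg.
Tool frame: the origin (TCP) lies at the very end of the fingers, on their centre line; the grasp point (between the pads) lies 19 mm behind it; z points along the fingers, y is the line along which they close (so a half turn about z gives the same grasp; the last joint's range is limited). The gripper opens to 94 mm and grips with 3 to 60 N. Pads are 16 mm wide; open, the fingers measure 119 mm over their backs; the gripper's body (75 mm by 177 mm) begins 78 mm behind the grasp point.
Start: joints at [1.034, 0.207, 1.542, -0, 1.393, -0.15], TCP at [0.216, 0.533, 0.175] pointing down, gripper open.
Joint ranges: [-2.73, 2.73], [-0.86, 2.22], [0.23, 2.46], [-1.11, 4.25], [0.08, 2.63], [-2.82, 2.82]. Speed limits (rad/s): [2.79, 2.79, 3.14, 3.14, 3.14, 3.14].

INTERFACE

Orientations are given as a unit quaternion [x, y, z, w].
In Python, from bench import env gives the robot as it stands. Calls block until the motion is done:
- env.move_to(position, orientation): joint-space move of the TCP to a pose.
- env.move_linear(position, rotation=None, v=0.15): straight line of the TCP; rotation=None keeps the orientation; v is the mean speed in m/s.
- env.goto_joints(angles): joint-space move.
- env.grip(opening): finger opening in m; the grip force is fixed at half the most; returns when the fingers have stopped.
- env.pause(seconds).
- env.ik(position, orientation): joint angles nearest the present ones, or None.
- env.snapshot(name): name is "scene" or "top" or "wrist"; returns a dict with "image" (384x512x3 uint8, blue, green, red), "range_z" (384x512 float32, m along the optical axis (not along the pixel's ray), 0 where there is no reading), "fov_y" (degrees; the focal length in pixels is half the picture's height over the tangent of half this angle, whatever the lens; pixels are square), "cx", "cy" (the principal point, pixels), "D" ([k1, k2, p1, p2, k3] as OpenCV has them; the pictures are not rectified), "R" (3x3) and "t" (3): a world point X has camera coordinates R X + t; the wrist camera has in their place "hand_eye" (4x4, takes a point from camera to tool coordinates, whose origin is the TCP and whose axes are the flange's). Camera axes: x right, y down, z forward; pixel columns grow to the right and rows downward; lengths in m; the calibration is good to about 2 mm. A picture is of the moment at which its call begins: read the wrist's pose just before it.
A pose or a line that the arm cannot do raises env.IKError and nothing moves.
- env.finish_job(): hands the job in; it is judged then, once.
Readings, each from a call of its own:
- env.get_t(): time.
- env.get_q(): joint angles.
- env.get_dq(): joint speeds.
- env.get_effort(): joint torques, N m.
- env.get_ee_pos(): TCP position.
- env.get_tool_rot(): TCP orientation.
- env.get_wrist_force(): force on the tool from outside, world axes, zero at the start.
- env.get_torque(): the same for the moment, N m.
- env.get_gripper_width(): finger opening in m.
- env.get_grasp_force(): force on a finger pad.
Only numpy, scipy, OpenCV 4.12 (cv2) and the standard library are available. Lean on these libraries where they do the work, as an engineer would, in place of code of your own. Each camera call takes 0.05 s, during which the arm holds its last target. There are 200 camera calls.

## Working session

There is one attempt and no reset: what is moved stays moved. The work goes in short steps, each a Python script; the robot and the scene stay as the last script left them, time stands still between calls to the robot, and variables do not carry over. Pictures are saved under pics/ and viewed, at most 10 in all, crops included, and the job is handed in when it is done.

```bash
mkdir -p pics; ls
cat > h.py <<'E'
import numpy as np, cv2, pickle
from scipy.spatial.transform import Rotation as Rn
from bench import env
def snap(name):
    if name=="wrist":
        p=np.array(env.get_ee_pos()); r=env.get_tool_rot()
    s=env.snapshot(name)
    if name=="wrist":
        T=np.eye(4); T[:3,:3]=Rn.from_quat(r).as_matrix(); T[:3,3]=p
        M=T@np.array(s["hand_eye"]); s["R"]=M[:3,:3].T; s["t"]=-M[:3,:3].T@M[:3,3]
    return s
def K(s):
    f=s["image"].shape[0]/2/np.tan(np.radians(s["fov_y"])/2)
    return np.array([[f,0,s["cx"]],[0,f,s["cy"]],[0,0,1.]])
def cloud(s):
    h,w=s["range_z"].shape
    u,v=np.meshgrid(np.arange(w),np.arange(h))
    n=cv2.undistortPoints(np.stack([u,v],-1).reshape(-1,1,2).astype(float),K(s),np.array(s["D"],float)).reshape(h,w,2)
    z=s["range_z"][...,None]
    P=np.concatenate([n*z,z],-1)
    W=(P-np.array(s["t"]).ravel())@np.array(s["R"])
    W[s["range_z"]==0]=np.nan
    return W
def ray(s,u,v,z):
    n=cv2.undistortPoints(np.array([[[u,v]]],float),K(s),np.array(s["D"],float)).ravel()
    R=np.array(s["R"]);c=-R.T@np.array(s["t"]).ravel();d=R.T@np.array([n[0],n[1],1])
    return c+d*(z-c[2])/d[2]
def proj(s,X):
    return cv2.projectPoints(np.array(X,float).reshape(-1,1,3),cv2.Rodrigues(np.array(s["R"]))[0],np.array(s["t"],float).reshape(3,1),K(s),np.array(s["D"],float))[0].reshape(-1,2)
E
python3 - <<'E'
from h import *
for n in ["scene","top"]:
    s=snap(n); pickle.dump(s,open(n+".pkl","wb")); print(n,s["fov_y"],-np.array(s["R"]).T@np.array(s["t"]).ravel())
    cv2.imwrite(f"pics/{n}.png",cv2.resize(s["image"],(800,600),interpolation=cv2.INTER_CUBIC))
print(env.get_tool_rot(),env.get_t())
E
```

```text
pics
scene 47.11667379776708 [ 1.18988979 -1.02445982  0.93825482]
top 49.18005923952745 [0.37767518 0.01625271 1.40764393]
[ 1.91704339e-01  9.81452233e-01 -9.20010515e-04 -3.39027321e-04] 0.1
```

View pics/scene.png

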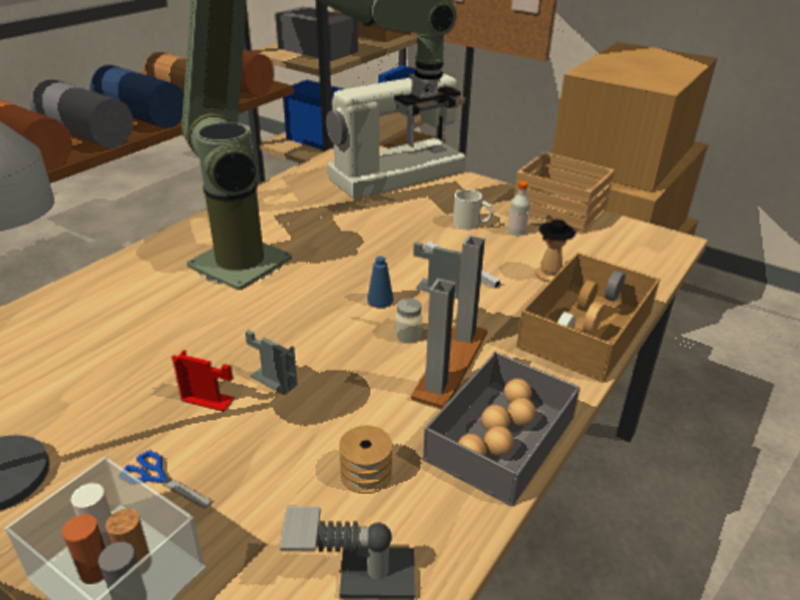

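View pics/top.png

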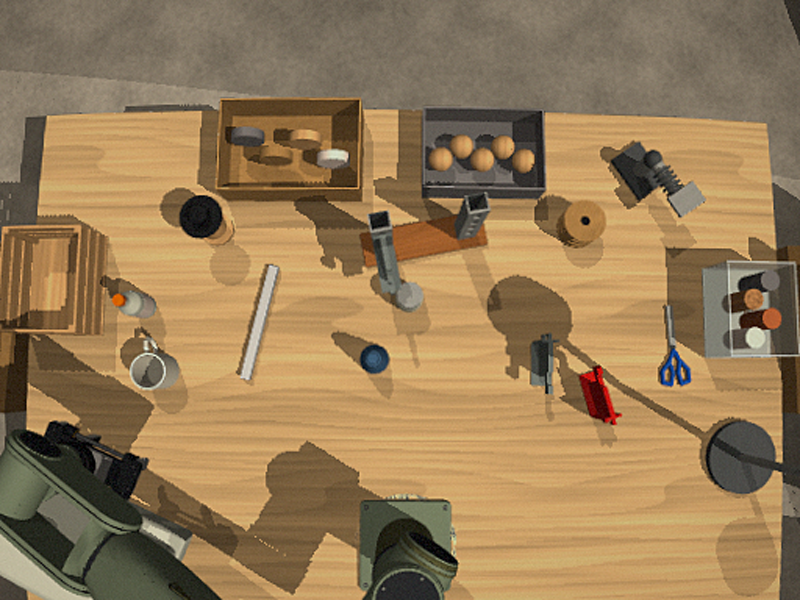

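Scene: grey bracket at (272,360), the red look-alike beside it at (203,380). Bare post in front at (440,340), partner's post behind it at (470,290). Top: rail at (259,322), loose grey bracket at (543,362), red one at (600,395), so the grey one is the one meant. Partner post is at (380,240), bare post at (473,215). Next, an enlarged crop to confirm, plus the depth data.

Run:
```python
from h import *
s=pickle.load(open("top.pkl","rb")); W=cloud(s)
im=s["image"]
def crop(u0,v0,u1,v1,k): return cv2.resize(im[v0:v1,u0:u1],None,fx=k,fy=k,interpolation=cv2.INTER_CUBIC)
a=crop(325,200,395,275,5.3); b=crop(225,120,320,200,4)
H=400
out=np.zeros((H,a.shape[1]+b.shape[1],3),np.uint8); out[:min(H,a.shape[0]),:a.shape[1]]=a[:H]; out[:b.shape[0],a.shape[1]:]=b
cv2.imwrite("pics/crop1.png",out); print(out.shape,a.shape)
def rect(m,name):
    P=W[m]; r=cv2.minAreaRect(P[:,:2].astype(np.float32)*1000); print(name,len(P),np.round(r[0],1),np.round(r[1],1),round(r[2],1),"z",np.round(np.nanpercentile(P[:,2],[5,50,95]),4))
v,u=np.mgrid[:384,:512]
z=W[...,2]
def box(u0,v0,u1,v1): return (u>=u0)&(u<u1)&(v>=v0)&(v<v1)
rect(box(145,160,185,250)&(z>.013)&(z<.03),"rail")
rect(box(225,120,320,175)&(z>.009)&(z<.02)&(im[...,2]>im[...,0]+30),"foot")
rect(box(225,120,320,175)&(z>.245)&(z<.27),"posts")
for nm,lo,hi in [("postL",225,270),("postR",280,320)]:
    rect(box(lo,110,hi,180)&(z>.247)&(z<.262),nm)
rect(box(225,130,275,215)&(z>.19)&(z<.23),"partner top")
B=box(325,205,365,260)
rect(B&(z>.08)&(z<.11),"br top"); rect(B&(z>.003)&(z<.012)&(abs(im[...,2].astype(int)-im[...,0])<25),"br foot")
rect(box(365,225,400,275)&(z>.08)&(z<.11),"red top")
for nm,b in [("jar",(250,175,275,205)),("cone",(225,215,252,245)),("reels",(355,125,392,160))]:
    rect(box(*b)&(z>.04)&(z<.13),nm)
```

```text
(400, 751, 3) (398, 371, 3)
rail 460 [471.5 315.3] [ 24.2 248.4] 77.3 z [0.0148 0.02   0.0246]
foot 1130 [689.6 -28.6] [149.2 274.3] 10.5 z [0.0103 0.0146 0.0187]
posts 170 [655.6 -35.9] [ 37.8 218.7] 11.6 z [0.2474 0.2539 0.2579]
postL 80 [636.9  51.7] [36.4 39.5] 11.8 z [0.2486 0.2543 0.2579]
postR 83 [ 673.6 -124.2] [37.8 38.6] 10.7 z [0.2489 0.2538 0.258 ]
partner top 223 [582.4  44.8] [143.8  38.8] 4.7 z [0.1967 0.2181 0.2251]
br top 175 [ 388.8 -293.9] [119.5  35.4] 7.1 z [0.0827 0.0971 0.1043]
br foot 119 [ 386.7 -282.9] [90.7 28. ] 0.5 z [0.0033 0.0065 0.0095]
red top 187 [ 324.1 -409.1] [120.9  35. ] 9.7 z [0.0831 0.0967 0.1036]
jar 309 [530.5  -4.1] [72.2 57.3] 8.4 z [0.0552 0.0847 0.1258]
cone 203 [394.5  65.7] [48.6 48.8] 0.4 z [0.0444 0.094  0.1218]
reels 612 [ 685.  -374.4] [88.2 88.5] 78.9 z [0.051  0.0719 0.0765]
```

View pics/crop1.png

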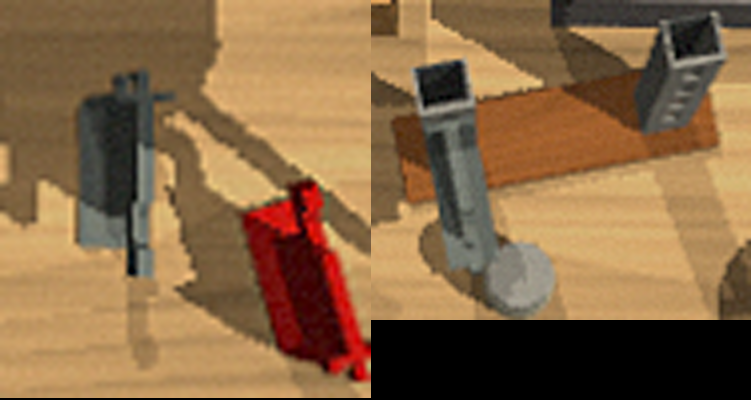

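The crop shows the grey bracket's web running up and down at x≈140 (y 75 to 275), with its end plate and tabs at the top. So its back faces about +x, and the red one is separate. On the right, the bare post's slots face the robot. All the sizes agree with the given ones. Next, close-up wrist views.

```bash
cat >> h.py <<'E'
def yawq(d): # tool down, tool x axis at d degrees
    a=np.radians(d)/2; return [np.cos(a),np.sin(a),0,0]
E
python3 - <<'E'
from h import *
s=env.snapshot("wrist"); print(np.round(s["hand_eye"],3),s["fov_y"])
env.move_to([.385,-.285,.30],yawq(2)); 
s=snap("wrist"); pickle.dump(s,open("w1.pkl","wb"))
q=[.58,-.12,.40]
env.move_to(q,yawq(11.8)); s2=snap("wrist"); pickle.dump(s2,open("w2.pkl","wb"))
cv2.imwrite("pics/w12.png",np.hstack([cv2.resize(x["image"],(400,300),interpolation=cv2.INTER_AREA) for x in (s,s2)]))
print(env.get_t(), env.get_q())
E
```

```text
[[ 0.    -0.966 -0.257  0.075]
 [ 1.     0.    -0.001 -0.001]
 [ 0.001 -0.257  0.966 -0.21 ]
 [ 0.     0.     0.     1.   ]] 63.378153327143814
4.2833 [-3.51893764e-01  1.74854620e-01  1.12872652e+00 -6.00679872e-04
  1.83943863e+00  1.01460112e+00]
```

View pics/w12.png

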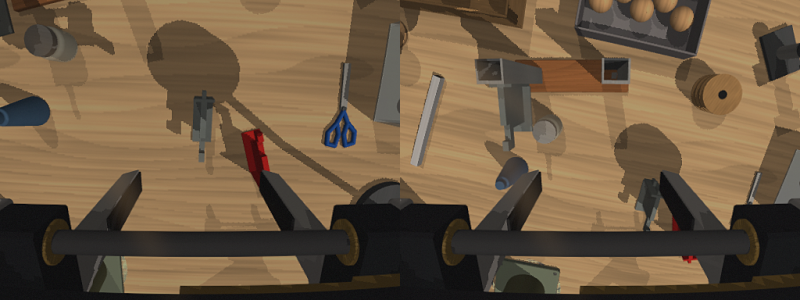

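The left view shows the bracket at (203,125) with the red one at (257,150). The right view shows the two posts (490,70; 615,70), the jar and the rail. Now I'll measure from the depth.

Run:
```python
from h import *
def line(P,name):
    vx,vy,x,y=cv2.fitLine(P[:,:2].astype(np.float32)*1000,cv2.DIST_HUBER,0,.01,.01).ravel(); a=np.degrees(np.arctan2(vy,vx)); 
    t=(P[:,:2]*1000-[x,y])@[vx,vy]; n=(P[:,:2]*1000-[x,y])@[-vy,vx]
    print(name,len(P),"yaw",round(a,2),"pt",round(x,1),round(y,1),"ends",np.round([np.array([x,y])+np.array([vx,vy])*k for k in (t.min(),t.max())],1).tolist(),"n",np.round(np.percentile(n,[2,98]),1),"z",np.round(np.median(P[:,2]),4))
for f in ["top","w1","w2"]:
    s=pickle.load(open(f+".pkl","rb")); W=cloud(s); X,Y,Z=W[...,0],W[...,1],W[...,2]
    near=(np.hypot(X-.388,Y+.292)<.08)
    ok=near&(Z>.09)&(Z<.11)
    P=W[ok]; 
    if len(P): 
        line(P,f+" br top"); 
        core=P[(P[:,0]<.415)]; line(core,f+" web only")
        pl=W[near&(Z>.09)&(Z<.11)&(X>.415)]
        print(" plate y",np.round(np.percentile(pl[:,1],[1,99]),4),"x",np.round(np.percentile(pl[:,0],[1,50,99]),4))
    print(" foot fl", *[np.round(np.percentile(W[near&(Z>.002)&(Z<.012)&(Y>-.33)&(abs(s['image'][...,2].astype(int)-s['image'][...,0])<25)][:,k],[2,98]),4) for k in (0,1)])
    for nm,c in [("L",(.637,.052)),("R",(.674,-.124))]:
        m=(np.hypot(X-c[0],Y-c[1])<.04)&(Z>.247)&(Z<.265)
        if m.sum()>10:
            r=cv2.minAreaRect(W[m][:,:2].astype(np.float32)*1000); print(f,nm,m.sum(),np.round(r[0],1),np.round(r[1],1),round(r[2],1),round(np.median(Z[m]),4))
    m=(np.hypot(X-.582,Y-.045)<.1)&(Z>.21)&(Z<.23); P=W[m]
    if len(P): line(P,f+" partner top")
    m=(np.hypot(X-.4715,Y-.315)<.15)&(Z>.013)&(Z<.027); P=W[m]
    if len(P)>50:
        line(P,f+" rail"); r=cv2.minAreaRect(P[:,:2].astype(np.float32)*1000); print(r)
```

```text
top br top 127 yaw -0.31 pt 396.4 -287.9 ends [[328.1, -287.6], [447.8, -288.2]] n [-14.3  13.4] z 0.099
top web only 76 yaw -0.44 pt 376.2 -288.0 ends [[328.0, -287.6], [412.9, -288.2]] n [-4.6  4.8] z 0.099
 plate y [-0.3053 -0.2731] x [0.4158 0.4317 0.4476]
 foot fl [0.3448 0.4301] [-0.2966 -0.2691]
top L 80 [636.9  51.7] [36.4 39.5] 11.8 0.2543
top R 83 [ 673.6 -124.2] [37.8 38.6] 10.7 0.2538
top partner top 158 yaw 11.17 pt 580.5 40.3 ends [[512.2, 26.8], [652.3, 54.5]] n [-16.7  15.9] z 0.2198
top rail 455 yaw -12.79 pt 471.6 314.5 ends [[350.2, 342.1], [592.4, 287.1]] n [-10.3  10.5] z 0.02
((471.46514892578125, 315.2870788574219), (24.19074249267578, 248.3550262451172), 77.26925659179688)
w1 br top 622 yaw -0.22 pt 396.4 -289.1 ends [[325.0, -288.9], [448.2, -289.3]] n [-13.1  13. ] z 0.0999
w1 web only 359 yaw -0.02 pt 376.1 -289.0 ends [[325.0, -289.0], [414.9, -289.0]] n [-4.8  4.8] z 0.1
 plate y [-0.3061 -0.2724] x [0.416  0.4323 0.4481]
 foot fl [0.3422 0.422 ] [-0.3081 -0.2696]
w2 br top 333 yaw 0.7 pt 401.9 -286.3 ends [[333.7, -287.1], [446.1, -285.7]] n [-8.9 14.2] z 0.0997
w2 web only 195 yaw -1.09 pt 384.2 -286.7 ends [[333.6, -285.7], [414.7, -287.2]] n [-6.5  3.7] z 0.0998
 plate y [-0.2973 -0.2702] x [0.4158 0.4317 0.4441]
 foot fl [0.3422 0.4352] [-0.2896 -0.2698]
w2 L 600 [637.6  52.5] [34.7 41.6] 10.9 0.2546
w2 R 460 [ 673.2 -124.1] [35.1 40.4] 11.9 0.2551
w2 partner top 1131 yaw 11.64 pt 580.6 39.5 ends [[513.0, 25.6], [655.2, 54.9]] n [-19.3  18.9] z 0.2199
w2 rail 1393 yaw -13.17 pt 478.7 310.9 ends [[349.1, 341.2], [593.4, 284.1]] n [-9.  11.4] z 0.0195
((471.45391845703125, 313.4639892578125), (23.32072639465332, 250.9087371826172), 77.08525848388672)
```

```bash
cat >> h.py <<'E'
YAW=11.5; ex=np.array([np.cos(np.radians(YAW)),np.sin(np.radians(YAW)),0]); ey=np.array([-ex[1],ex[0],0])
SEAT=np.array([.6561,-.1276,.120])
def tcp_for(x,y,z,gx=-.040,gz=.064): return SEAT+ex*(x+gx)+ey*y+np.array([0,0,z+gz])
def st(m=""): print(m,round(env.get_t(),2),np.round(env.get_ee_pos(),4),"F",np.round(env.get_wrist_force(),1),"w",round(env.get_gripper_width(),4),"g",round(env.get_grasp_force(),1))
E
python3 - <<'E'
from h import *
env.grip(.06)
env.move_to([.395,-.289,.19],yawq(-.2))
env.move_linear([.395,-.289,.064],v=.12); st("at")
env.grip(0); st("gripped")
env.move_linear([.395,-.289,.28],v=.2); st("lift")
env.move_to(tcp_for(-.045,0,.017),yawq(YAW)); st("pre")
s=snap("wrist"); pickle.dump(s,open("w3.pkl","wb"))
W=cloud(s)
D=(W-(SEAT+np.array([0,0,.017])))
L=np.stack([D@ex,D@ey,D[...,2]],-1)
m=(abs(L[...,1])<.03)&(L[...,0]>-.06)&(L[...,0]<-.02)&(L[...,2]>.06)&(L[...,2]<.12)
Q=L[m]; print(len(Q)); 
if len(Q): print(np.round(np.percentile(Q,[1,5,50,95,99],axis=0),4))
im=s["image"]; c=proj(s,[SEAT+[0,0,.1]])[0]; print(c)
u,v=int(c[0]),int(c[1]); u0=max(0,u-90);v0=max(0,v-60)
cv2.imwrite("pics/w3.png",cv2.resize(im[v0:v0+150,u0:u0+190],None,fx=4,fy=4,interpolation=cv2.INTER_CUBIC)); print(u0,v0)
E
```

```text
at 7.42 [ 0.3956 -0.2896  0.0648] F [ 0.9 -0.1  0.7] w 0.0601 g 0.0
gripped 8.26 [ 0.395  -0.2888  0.0639] F [-0.2  0.8  0.5] w 0.0095 g 30.0
lift 9.49 [ 0.3942 -0.2883  0.2782] F [-0.5  0.5 -3.7] w 0.0092 g 30.0
pre 10.45 [ 0.5724 -0.1455  0.2011] F [-1.   0.3 -2.8] w 0.0097 g 30.0
1634
[[-0.0594 -0.0187  0.063 ]
 [-0.0572 -0.0168  0.0686]
 [-0.0458 -0.0009  0.0991]
 [-0.0341  0.0142  0.101 ]
 [-0.0325  0.0163  0.1015]]
[254.38034886  86.66312767]
164 26
```

View pics/w3.png

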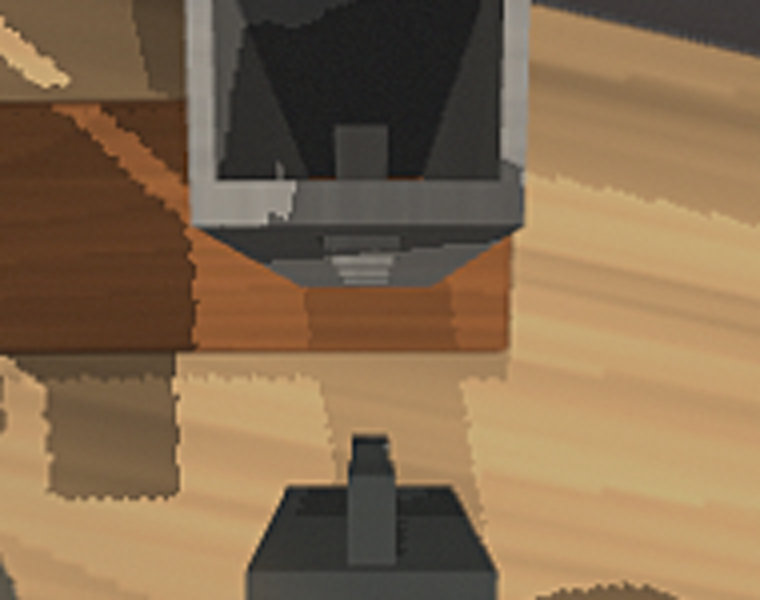

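The picture shows the tab at column 371 and the slot at column 362, so the bracket is about 1.2 mm to the −y side. I'll shift it and insert in small steps, watching the force.

Run:
```python
from h import *
s=pickle.load(open("w3.pkl","rb"))
for n,u,v,z in [("tab",371,520,.232),("slot",362,243,.237),("post",358,225,.255),("plate",372,570,.237)]:
    P=ray(s,u/4+164,v/4+26,z)-SEAT; print(n,np.round([P@ex,P@ey],4))
dy=.0012
def rep(n):
    e=np.array(env.get_ee_pos())-SEAT; f=np.array(env.get_wrist_force())
    print(n,round(env.get_t(),2),"br",np.round([e@ex+.04,e@ey,e[2]-.064],4),"F",np.round([f@ex,f@ey,f[2]],1),"w",round(env.get_gripper_width(),4))
    return f@ex
for x in [-.030,-.016,-.011,-.007,-.004,-.002,0,.001,.002]:
    env.move_linear(tcp_for(x,dy,.017),yawq(YAW),v=.04); fx=rep(x)
    if fx<-8: break
```

```text
tab [-0.0393 -0.0013]
slot [-0.0011 -0.0001]
post [-0.0001  0.0003]
plate [-0.0457 -0.0015]
-0.03 11.03 br [-0.03    0.0012  0.0169] F [ 0.4  0.  -3.1] w 0.0096
-0.016 11.53 br [-0.0159  0.0013  0.0169] F [ 0.1  0.2 -2.6] w 0.0091
-0.011 11.8 br [-0.0108  0.0012  0.017 ] F [ 0.7  0.2 -2.4] w 0.0097
-0.007 12.05 br [-0.0068  0.0012  0.017 ] F [-0.   0.7 -2.6] w 0.0096
-0.004 12.3 br [-0.0039  0.0012  0.017 ] F [-0.1 -0.5 -2.2] w 0.0089
-0.002 12.55 br [-0.0019  0.0012  0.017 ] F [ 0.1 -0.6 -3.6] w 0.0098
0 12.8 br [0.0001 0.0012 0.017 ] F [-1.1 -0.  -3.1] w 0.01
0.001 13.05 br [0.0002 0.0013 0.0168] F [-2.7  0.4 -1.3] w 0.0094
0.002 13.3 br [0.0001 0.0013 0.0169] F [-7.2  0.4 -0.2] w 0.0095
```

Plate is flush with the face. Now down in steps.

Run:
```python
from h import *
def rep(n):
    e=np.array(env.get_ee_pos())-SEAT; f=np.array(env.get_wrist_force())
    print(n,round(env.get_t(),2),"br",np.round([e@ex+.04,e@ey,e[2]-.064],4),"F",np.round([f@ex,f@ey,f[2]],1),"w",round(env.get_gripper_width(),4))
    return f[2]
for z in [.012,.008,.006,.004,.002,.000,-.001,-.002,-.003,-.004,-.005,-.006]:
    env.move_linear(tcp_for(.0005,.0008,z),yawq(YAW),v=.04); f=rep(z)
    if f>25: break
s=snap("wrist"); W=cloud(s)
D=W-SEAT; L=np.stack([D@ex,D@ey,D[...,2]],-1)
m=(abs(L[...,1])<.016)&(L[...,0]>-.02)&(L[...,0]<-.002)&(L[...,2]>.08)&(L[...,2]<.13)
print(np.round(np.median(L[m],0),4),m.sum())
```

```text
0.012 13.58 br [0.0002 0.0008 0.0115] F [-1.7 -0.1 -3.4] w 0.0095
0.008 13.83 br [-0.0003  0.0005  0.0084] F [-5.5  0.4 -0. ] w 0.0094
0.006 14.08 br [-0.0004  0.0003  0.0074] F [-7.2  1.4  3.6] w 0.0095
0.004 14.33 br [-0.0005  0.0001  0.0058] F [-7.2 -0.1  4.7] w 0.0095
0.002 14.58 br [-0.0006 -0.0001  0.004 ] F [-8.  -0.4  4.8] w 0.0095
0.0 14.83 br [-0.0007 -0.0002  0.0022] F [-8.4  0.6  5.5] w 0.0094
-0.001 15.08 br [-0.0007 -0.0003  0.0016] F [-8.2  0.2  7. ] w 0.0093
-0.002 15.33 br [-0.0005 -0.0001 -0.0005] F [-7.2 -0.1  3.6] w 0.0095
-0.003 15.58 br [-0.0004 -0.0002 -0.0005] F [-8.6 -0.7  6.8] w 0.0096
-0.004 15.83 br [-0.0004 -0.0003 -0.0006] F [-9.9  1.2  9.5] w 0.0099
-0.005 16.08 br [-0.0004 -0.0003 -0.0006] F [-10.3   1.4  12.8] w 0.0093
-0.006 16.33 br [-0.0004 -0.0004 -0.0007] F [-11.1   2.6  16.2] w 0.0094
[-0.0142 -0.0004  0.0999] 342
```

It passed the leaf and hit a hard stop at z≈0, top at 0.0999. Next: release, give a confirming push on the top edge, then measure.

Run:
```python
from h import *
env.move_linear(tcp_for(.0,.0,-.001),yawq(YAW),v=.04)
env.grip(.05); st("rel")
env.move_linear(tcp_for(0,0,.06),v=.15)
env.grip(0)
# push on top edge z=100
for z in [.105,.101,.099,.097,.095,.093]:
    env.move_linear(tcp_for(0,0,z,gx=-.03,gz=0),yawq(YAW),v=.06); st(z)
    if env.get_wrist_force()[2]>18: break
env.move_linear(tcp_for(0,0,.16,gx=-.03,gz=0),v=.15)
env.grip(.05)
env.move_to(tcp_for(-.02,.09,.20,gx=-.08,gz=0),yawq(YAW))
s=snap("wrist"); pickle.dump(s,open("w4.pkl","wb")); W=cloud(s)
D=W-SEAT; L=np.stack([D@ex,D@ey,D[...,2]],-1)
for nm,y0 in [("loose",0),("partner",.18)]:
    m=(abs(L[...,1]-y0)<.03)&(L[...,0]>-.13)&(L[...,0]<-.008)&(L[...,2]>.093)&(L[...,2]<.115)
    w=m&(L[...,0]<-.02); Q=L[w]
    vx,vy,x,y=cv2.fitLine(Q[:,:2].astype(np.float32),cv2.DIST_HUBER,0,.01,.001).ravel()
    h=L[w&(L[...,0]<-.095)]
    print(nm,len(Q),"slope",round(vy/vx,3),"y at -50",round(y+vy/vx*(-.05-x),4),"top z near/far",np.round([np.median(Q[Q[:,0]>-.06][:,2]),np.median(h[:,2])],4),"lip x min",round(Q[:,0].min(),4))
cv2.imwrite("pics/w4.png",s["image"])
st()
```

```text
rel 17.44 [ 0.6169 -0.1356  0.183 ] F [-0.  -0.5  0.6] w 0.05 g 0.0
0.105 19.38 [ 0.6265 -0.1334  0.2241] F [-0.3 -0.4 -0.5] w 0.0005 g 0.0
0.101 19.62 [ 0.6265 -0.1336  0.2208] F [-0.7 -0.5  0.7] w 0.0006 g 0.0
0.099 19.88 [ 0.6266 -0.1336  0.219 ] F [-0.4 -0.3 -0. ] w 0.0006 g 0.0
0.097 20.12 [ 0.6266 -0.1336  0.2168] F [ 0.2 -0.3  0. ] w 0.0005 g 0.0
0.095 20.38 [ 0.6266 -0.1336  0.2148] F [ 0.3 -0.6  0.5] w 0.0005 g 0.0
0.093 20.62 [ 0.6266 -0.1335  0.2127] F [-0.1  0.2  1. ] w 0.0004 g 0.0
loose 767 slope -0.005 y at -50 1e-04 top z near/far [0.099  0.0973] lip x min -0.1125
partner 739 slope -0.01 y at -50 0.1796 top z near/far [0.0999 0.1   ] lip x min -0.1096
 22.73 [ 0.5404 -0.0597  0.3197] F [-0.6 -0.7 -0.4] w 0.0499 g 0.0
```

View pics/w4.png

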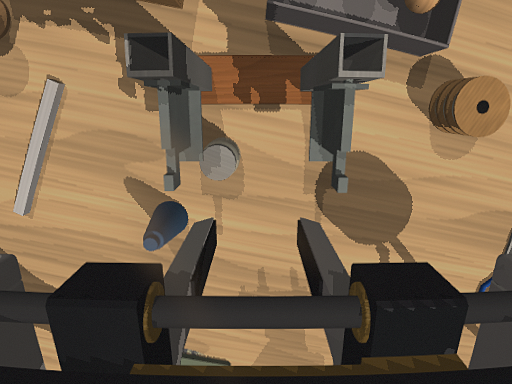

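The bracket now hangs in line with its partner: web columns 343 and 172, tops level within 1–2 mm, with a slight play tilt. The push met no resistance, though, which is odd. I'll repeat it deeper, stopping on force.

Run:
```python
from h import *
env.grip(0)
env.move_to(tcp_for(0,0,.125,gx=-.03,gz=0),yawq(YAW))
s0=snap("scene")
for z in [.105,.098,.094,.091,.088,.085,.082]:
    env.move_linear(tcp_for(0,0,z,gx=-.03,gz=0),yawq(YAW),v=.06); st(z)
    if env.get_wrist_force()[2]>14: break
s=snap("scene"); c=proj(s,[SEAT+[0,0,.08]])[0].astype(int); print(c)
f=lambda s:cv2.resize(s["image"][c[1]-45:c[1]+45,c[0]-50:c[0]+50],None,fx=4,fy=4,interpolation=cv2.INTER_CUBIC)
cv2.imwrite("pics/push.png",np.hstack([f(s0),f(s)]))
```

```text
0.105 24.73 [ 0.6262 -0.1332  0.2245] F [-0.2  0.2  0.4] w 0.0002 g 0.0
0.098 25.0 [ 0.6263 -0.1335  0.2173] F [-0.9  0.3  0.2] w 0.0001 g 0.0
0.094 25.25 [ 0.6265 -0.1335  0.2136] F [ 0.3  0.2 -0.4] w 0.0007 g 0.0
0.091 25.5 [ 0.6265 -0.1335  0.2107] F [-0.2 -0.2  0.5] w 0.0003 g 0.0
0.088 25.75 [ 0.6265 -0.1335  0.2077] F [-0.  -0.4  0.2] w 0.0006 g 0.0
0.085 26.0 [ 0.6265 -0.1335  0.2047] F [0.3 0.2 0.4] w 0.0003 g 0.0
0.082 26.25 [ 0.6265 -0.1335  0.2017] F [ 0.2 -1.  -0.3] w 0.0004 g 0.0
[276 197]
```

View pics/push.png

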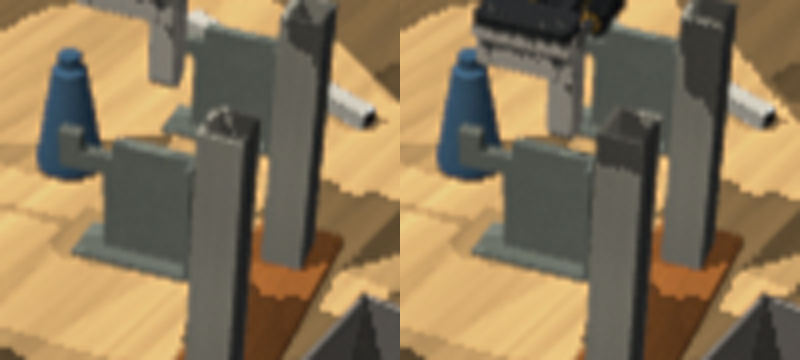

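Run:
```python
from h import *
s=snap("scene"); st()
c=np.array([276,197]); 
def px(P): return np.round((proj(s,[P])[0]-(c-[50,45]))*4).astype(int)
im=cv2.resize(s["image"][152:242,226:326],None,fx=6,fy=6,interpolation=cv2.INTER_CUBIC)
def dot(P,col):
    p=(np.round((proj(s,[P])[0]-[226,152]+.5)*6)).astype(int); cv2.circle(im,tuple(int(k) for k in p),3,col,-1); return p
print("tcp",dot(np.array(env.get_ee_pos()),(0,0,255)))
for x,z in [(-.0665,.1),(-.005,.1),(-.11,.1),(-.075,.005),(-.0665,.086)]: print(x,z,dot(SEAT+ex*x+[0,0,z],(0,255,0)))
for x,z in [(-.0665,.1),(-.005,.1),(-.11,.1)]: print(x,z,dot(SEAT+ex*x+ey*.18+[0,0,z],(255,255,0)))
W=cloud(s); D=W-SEAT; L=np.stack([D@ex,D@ey,D[...,2]],-1)
m=(abs(L[...,0]+.045)<.015)&(abs(L[...,1])<.02)&(L[...,2]>.03)
print("web y, top z",np.round(np.percentile(L[m],[2,50,98],axis=0),4))
m=(np.hypot(L[...,0]+.03,L[...,1])<.03)&(L[...,2]>.10)&(L[...,2]<.16)
print("finger",m.sum(),np.round(np.percentile(L[m],[1,50,99],axis=0),4))
cv2.imwrite("pics/dots.png",im)
```

```text
26.35 [ 0.6267 -0.1336  0.202 ] F [0.4 0.3 0.3] w 0.0005 g 0.0
tcp [248 257]
-0.0665 0.1 [179 209]
-0.005 0.1 [297 239]
-0.11 0.1 [ 98 188]
-0.075 0.005 [161 360]
-0.0665 0.086 [179 233]
-0.0665 0.1 [311  39]
-0.005 0.1 [419  64]
-0.11 0.1 [237  22]
web y, top z [[-0.0586 -0.0188  0.0347]
 [-0.0409 -0.0088  0.1004]
 [-0.0304  0.0016  0.4948]]
finger 119 [[-0.05   -0.0163  0.1002]
 [-0.0263 -0.0108  0.1367]
 [-0.0049  0.0105  0.1596]]
```

View pics/dots.png

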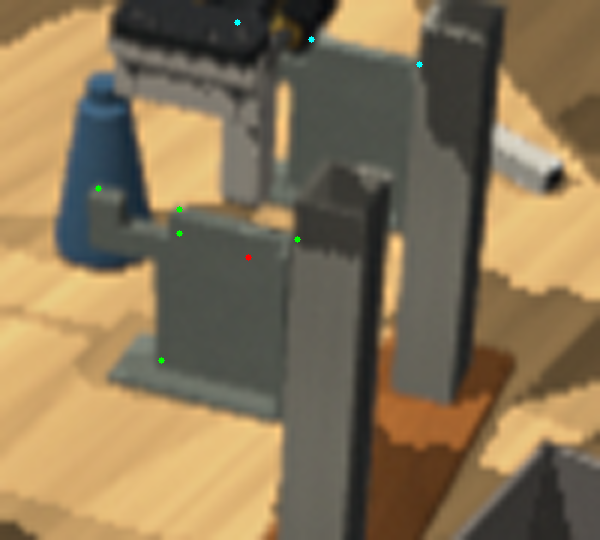

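Run:
```python
from h import *
s=snap("scene"); W=cloud(s); D=W-SEAT; L=np.stack([D@ex,D@ey,D[...,2]],-1)
for v in range(176,196,2): print(v,[tuple(int(k) for k in np.round(L[v,u]*1000)) if s["range_z"][v,u]>0 else 0 for u in (263,265,267,269)])
print(np.round(env.get_q(),3), np.round(env.get_tool_rot(),4))
```

```text
176 [(-38, -14, 151), (-33, -11, 151), (-27, -12, 153), (-24, -5, 150)]
178 [(-39, -12, 144), (-32, -13, 146), (-25, -16, 149), (-22, -8, 146)]
180 [(-38, -14, 138), (-33, -12, 138), (-27, -11, 139), (-22, -8, 139)]
182 [(-38, -12, 130), (-32, -13, 133), (-26, -12, 133), (-22, -8, 132)]
184 [(-37, -14, 125), (-32, -13, 125), (-25, -15, 129), (-22, -6, 124)]
186 [(-169, 320, -123), (-161, 321, -121), (-28, -7, 117), (-22, -7, 118)]
188 [(-45, 7, 96), (-155, 306, -120), (-148, 311, -121), (-141, 313, -120)]
190 [(-39, -8, 100), (-34, -7, 101), (-29, -2, 99), (-23, -2, 101)]
192 [(-40, -4, 90), (-35, -3, 91), (-27, -7, 96), (-22, -5, 96)]
194 [(-38, -9, 87), (-33, -7, 87), (-27, -7, 88), (-21, -6, 90)]
[-0.345  0.327  1.335  0.     1.48   1.025] [ 0.995   0.1002  0.     -0.    ]
```

The closed fingertips show at seat height z≈0.117 while the TCP reads 0.082, so the real tip is about 33 mm short. I need to know how that varies with the opening before gripping the rail.

Run:
```python
from h import *
env.move_linear(tcp_for(-.03,.05,.17,gx=-.03,gz=0),yawq(YAW),v=.2)
for w in [0,.01,.022,.05]:
    env.grip(w); s=snap("wrist"); W=cloud(s); p=np.array(env.get_ee_pos()); D=W-p; L=np.stack([D@ex,-D@ey,-D[...,2]],-1)
    m=(abs(L[...,0])<.02)&(abs(L[...,1])<.065)&(L[...,2]>-.09)&(L[...,2]<.03)
    s2=snap("scene"); W2=cloud(s2); D=W2-p; L2=np.stack([D@ex,-D@ey,-D[...,2]],-1)
    m2=(abs(L2[...,0])<.02)&(abs(L2[...,1])<.065)&(L2[...,2]>-.09)&(L2[...,2]<.03)
    f=lambda Q:np.round(np.percentile(Q,[0,2,50,98,100],axis=0)*1000).astype(int).tolist() if len(Q) else None
    print(w,round(env.get_t(),2),m.sum(),f(L[m]),"\n  scene",m2.sum(),f(L2[m2]))
    if w==.05: cv2.imwrite("pics/fing.png",cv2.resize(np.hstack([s["image"],s2["image"]]),(800,300)))
```

```text
0 27.39 2260 [[-9, -12, -90], [2, -11, -88], [9, 0, -69], [9, 12, -35], [10, 13, -29]] 
  scene 163 [[-12, -12, -90], [-11, -10, -89], [3, 11, -64], [9, 17, -33], [10, 20, -30]]
0.01 27.88 2417 [[-9, -17, -90], [-5, -16, -89], [9, -5, -69], [9, 17, -35], [10, 18, -31]] 
  scene 178 [[-11, -21, -90], [-10, -15, -89], [4, 15, -64], [9, 21, -33], [9, 23, -30]]
0.022 28.41 2684 [[-9, -23, -90], [-7, -22, -89], [8, -11, -69], [9, 23, -36], [10, 24, -30]] 
  scene 204 [[-10, -22, -90], [-9, -18, -89], [3, 21, -63], [9, 27, -33], [11, 28, -31]]
0.05 29.13 3305 [[-10, -37, -90], [-8, -36, -89], [8, -25, -68], [9, 36, -34], [9, 38, -30]] 
  scene 261 [[-12, -38, -90], [-10, -32, -88], [1, 26, -61], [9, 41, -33], [10, 43, -31]]
```

Both cameras agree at every opening: the real fingertips end about 33 mm behind the reported TCP, so the bracket was held only at the top of its web. I'll allow for that, and redo the push on the bracket's top edge to confirm it's home and calibrate the tip.

Run:
```python
from h import *
env.grip(0)
env.move_linear(tcp_for(0,0,.12,gx=-.045,gz=0),yawq(YAW),v=.2)
env.move_linear(tcp_for(0,0,.075,gx=-.045,gz=0),v=.1)
for z in np.arange(.071,.055,-.002):
    env.move_linear(tcp_for(0,0,z,gx=-.045,gz=0),yawq(YAW),v=.06); e=np.array(env.get_ee_pos())-SEAT; f=env.get_wrist_force()[2]; print(round(z,4),round(e[2],4),round(f,1))
    if f>14: break
env.move_linear(tcp_for(0,0,.13,gx=-.045,gz=0),v=.2)
env.move_to(tcp_for(-.02,.09,.20,gx=-.08,gz=0),yawq(YAW))
s=snap("wrist"); pickle.dump(s,open("w5.pkl","wb")); W=cloud(s)
D=W-SEAT; L=np.stack([D@ex,D@ey,D[...,2]],-1)
for nm,y0 in [("loose",0),("partner",.18)]:
    w=(abs(L[...,1]-y0)<.03)&(L[...,0]>-.13)&(L[...,0]<-.02)&(L[...,2]>.093)&(L[...,2]<.115)
    Q=L[w]; h=Q[Q[:,0]<-.095]
    print(nm,"top z near/far",np.round([np.median(Q[Q[:,0]>-.06][:,2]),np.median(h[:,2])],4),"lip x",round(np.percentile(Q[:,0],1),4), "y",np.round(np.median(h[:,1]),4))
print(env.get_t())
```

```text
0.071 0.0714 -0.2
0.069 0.0689 0.0
0.067 0.0683 4.5
0.065 0.0681 11.3
0.063 0.068 17.6
loose top z near/far [0.099  0.0972] lip x -0.112 y 0.0004
partner top z near/far [0.1001 0.0999] lip x -0.1091 y 0.1801
33.4667
```

A hard stop at 17 N with the height unchanged: the bracket is home (tilt 0.027 rad, fine) and the tip offset is 31 mm. Now the rail.

Run:
```python
from h import *
q=yawq(167)
print(env.ik([.4714,.314,-.027],q) is not None)
env.grip(.05)
env.move_to([.4714,.314,.12],q)
env.move_linear([.4714,.314,.01],v=.15)
for z in [-.01,-.02,-.027]:
    env.move_linear([.4714,.314,z],v=.1); st(z)
    if env.get_wrist_force()[2]>8: break
env.grip(0); st("grip")
p=np.array(env.get_ee_pos())
env.move_linear([.4714,.314,.12],v=.2); st("lift")
C=SEAT+ey*.09
env.move_linear([.4714,.20,.30],v=.3)
T=C-ex*.080; 
env.move_to([T[0],T[1],.29],yawq(90+YAW)); env.pause(.3); st("above")
s=snap("wrist"); pickle.dump(s,open("w6.pkl","wb")); W=cloud(s)
D=W-C; L=np.stack([D@ex,D@ey,D[...,2]],-1)
m=(abs(L[...,0]+.08)<.04)&(abs(L[...,1])<.16)&(L[...,2]>.17)&(L[...,2]<.28)
for Q in (L[m&(L[...,1]>.03)],L[m&(L[...,1]<-.03)]): print(len(Q), np.round(np.percentile(Q,[1,50,99],axis=0),4).tolist() if len(Q) else "")
cv2.imwrite("pics/w6.png",s["image"])
```

```text
True
-0.01 37.35 [ 0.4711  0.3139 -0.01  ] F [0.  0.7 0. ] w 0.0501 g 0.0
-0.02 37.6 [ 0.471   0.3138 -0.0202] F [ 1.5 -1.1  0. ] w 0.0502 g 0.0
-0.027 37.85 [ 0.471   0.3138 -0.0274] F [ 0.   0.9 -1. ] w 0.0501 g 0.0
grip 38.42 [ 0.4716  0.3142 -0.0268] F [-0.2  1.1  0.1] w 0.0194 g 30.0
lift 39.31 [0.4702 0.3134 0.1185] F [ 0.1  0.6 -1.3] w 0.0196 g 30.0
above 41.52 [ 0.5598 -0.0542  0.2903] F [ 0.3  0.3 -0.6] w 0.0197 g 30.0
7548 [[-0.0906, 0.0312, 0.2156], [-0.0809, 0.0821, 0.2172], [-0.0709, 0.1248, 0.2187]]
1365 [[-0.0905, -0.0872, 0.2159], [-0.0807, -0.0698, 0.2173], [-0.0705, -0.0303, 0.2185]]
```

View pics/w6.png

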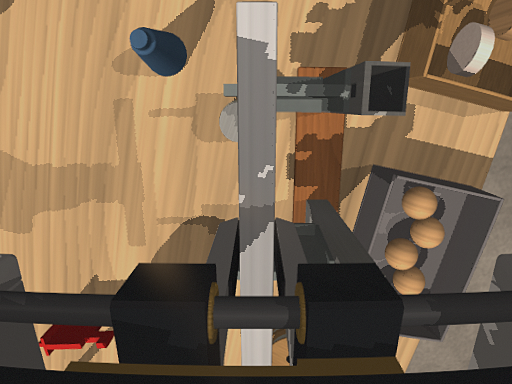

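The rail is held level and centred (end at y +125, x −80.9 mm), lined up over both notches. Lowering.

Run:
```python
from h import *
C=SEAT+ey*.09; T=C-ex*.0802
q=yawq(90+YAW)
env.move_linear([T[0],T[1],.215],q,v=.1); st()
for z in [.200,.193,.188,.184,.181,.179,.177,.175]:
    env.move_linear([T[0],T[1],z],q,v=.06); st(z)
    if env.get_wrist_force()[2]>5: break
z=env.get_ee_pos()[2]
env.move_linear([T[0],T[1],z],q,v=.06)
env.grip(.045); st("rel")
env.move_linear([T[0],T[1],.32],v=.15)
env.move_to(C-ex*.14+[0,0,.24],yawq(YAW)); env.pause(.3)
s=snap("wrist"); W=cloud(s); D=W-C; L=np.stack([D@ex,D@ey,D[...,2]],-1)
m=(abs(L[...,0]+.08)<.03)&(abs(L[...,1])<.16)&(L[...,2]>.10)&(L[...,2]<.13)
Q=L[m]; print(len(Q),np.round(np.percentile(Q,[1,50,99],axis=0),4).tolist())
for a,b in [(-.13,-.1),(-.08,-.04),(.04,.08),(.1,.13)]:
    k=Q[(Q[:,1]>a)&(Q[:,1]<b)]; print(a,np.round(np.median(k,0),4))
cv2.imwrite("pics/w7.png",s["image"])
print(env.get_t())
```

```text
42.47 [ 0.5602 -0.0556  0.2158] F [-0.5 -0.8 -0.7] w 0.0197 g 30.0
0.2 42.87 [ 0.5591 -0.0553  0.1993] F [ 0.7 -0.4 -0.7] w 0.0197 g 30.0
0.193 43.13 [ 0.5592 -0.0553  0.1924] F [ 0.2 -0.2 -0.3] w 0.0197 g 30.0
0.188 43.38 [ 0.5592 -0.0553  0.1875] F [ 0.8 -0.5 -1.5] w 0.0197 g 30.0
0.184 43.63 [ 0.5593 -0.0553  0.1836] F [-0.3 -0.  -1.6] w 0.0195 g 30.0
0.181 43.88 [ 0.5594 -0.0553  0.1807] F [-0.4 -0.1 -1.6] w 0.0194 g 30.0
0.179 44.13 [ 0.5597 -0.0554  0.1791] F [ 0.1 -0.2 -1.3] w 0.0196 g 30.0
0.177 44.38 [ 0.56   -0.0555  0.1781] F [-1.3 -0.   4.3] w 0.0197 g 30.0
0.175 44.63 [ 0.56   -0.0556  0.178 ] F [-4.7  1.2 11.4] w 0.0193 g 30.0
rel 45.48 [ 0.5595 -0.0554  0.1779] F [ 0.2  0.2 -0.1] w 0.0453 g 0.0
4335 [[-0.0973, -0.1227, 0.1003], [-0.0809, 0.0033, 0.105], [-0.0607, 0.1216, 0.1077]]
-0.13 [-0.0815 -0.1127  0.1038]
-0.08 [-0.0809 -0.06    0.1044]
0.04 [-0.0808  0.0601  0.1058]
0.1 [-0.0803  0.1119  0.1064]
48.2833
```

View pics/w7.png

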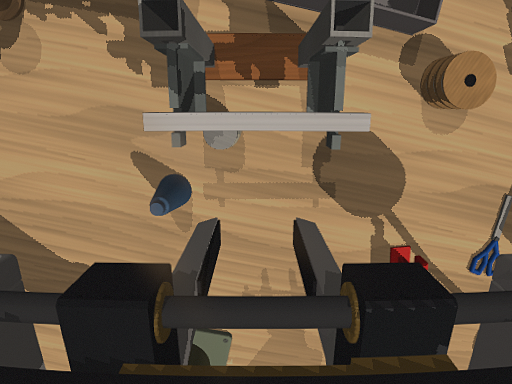

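The rail lies in both notches, seen at columns 143–370. Its centre is 81 mm before the faces and 215 mm up, it is level to about 0.01 rad and centred, and the gripper is clear.

```bash
python3 -c "
from h import *
print(env.finish_job(), env.get_t())"
```

```text
the job is handed in; nothing more can be done
the job is handed in; nothing more can be done
```

I handed the job in at about 48 s: the bracket is home in the top two slots (tilted about 0.03 rad from play), the rail lies centred in both notches, and I saw no bystander disturbed; the hand-in returned no verdict.

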